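Spring open the shoe-polish box

TASK

Open the wooden shoe-polish box with fingertip pushes only: first push its wooden turn-button round, either way, until it lies along the front edge of the box, clear of the lid. Then press the lid down near its front edge until its hidden push-to-open catch lets go, and let go so that the spring raises the lid ajar by itself; leave it ajar and do not lift it further. Grasp nothing, and leave the tin, brush, shoe horn and scraper where they lie.

Things in the scene. Friction and masses are not known exactly. Their poses are not given: they have to be found in the camera images.
- polish_box: Wooden box fixed to the step, 206 (x) by 240 (y) by 110 mm high; origin at the centre of its underside, x from front to back; its front (-x) faces the robot, turned up to 0.4 rad. Level top: a fixed front deck (x -103 to -63 mm) with the turn-button, then the lid (x -61 to 88 mm, 216 mm wide, 12 mm thick), flush with the deck.
- button_pivot (a point): Pivot of the turn-button, mid deck (box x -83 mm, y 0), 119 mm above the step, 9 mm above the deck. The turn-button is a wooden bar 80 mm long, 14 mm wide, 14 mm high, turning flat about a vertical pin at its middle (round boss there, 22 mm diameter, 18 mm high). 2 mm gap between bar and deck or lid.
- button_end (a point): Middle of the end face of the turn-button bar that at joint value 0 points to the robot, 40 mm from the pivot, 119 mm above the step. The opposite end at first lies over the lid.
- turn_button (a joint): Turn-button angle, rad: 0 square across the front edge, half over the lid, which it holds down; grows counter-clockwise from above; stops at +1.571 and -1.571, along the front edge. Starts within 0.6 of 0; beyond about 1.2 either way it no longer covers the lid. Stays where left; turning takes 0.03 N m (1 N at 30 mm from the pivot).
- lid_press (a point): Where to press: on the lid's upper face, 26 mm behind its front edge, at mid width (box x -35 mm, y 0), 110 mm above the step with the lid shut; moves with the lid. Anywhere along the front edge works too. The hinge runs along the back edge, 125 mm behind this point.
- lid (a joint): Lid angle, rad: 0 shut, positive raised. Can be pressed in to a stop at -0.04 (5 mm down at lid_press). Beyond about -0.03 (4 mm), at 5 to 8 N, the catch lets go; as the finger withdraws upward the spring raises the lid to about 0.35 to 0.4 (front edge some 55 mm higher), where it stays. Pressed with the turn-button over it, the lid only comes up against the bar.
- polish_tin: Bystander: loose round flat metal tin, 84 mm diameter, 26 mm high, on the step beside the box; origin at the centre of its underside. Not to be moved.
- brush: Bystander: loose shoe brush lying bristles down beside the box, 160 x 46 x 42 mm, beech back; origin at the centre of its underside, long axis x. Not to be moved.
- shoe_horn: Bystander: loose plastic shoe horn lying beside the box, 165 x 35 x 11 mm; origin at the underside near its middle, long axis x. Not to be moved.
- heel_scraper: Bystander: loose aluminium heel scraper lying beside the box, a 95 mm bar grip with a 55 mm wide blade, 145 mm long, 12 mm high; origin at its underside, long axis x. Not to be moved.

How it is judged:
By the outcome, as a careful person would: the job done as asked, in the order asked, and still so for the second after the job is handed in, with the robot touching nothing.
It also fails if it takes over 40 s, if anything falls off the work surface, if the arm or the gripper's body presses on something with over 40 N, if the wrist force passes 120 N, or if a joint passes its speed limit or range.

ROBOT

A 6-joint arm with a two-finger parallel gripper is mounted at the origin on the work surface. World frame = base frame: x ahead of the robot, y to its left, z up, the work surface at z = 0. Lengths are in mm, angles in rad, forces in N, time in s.
With the tool pointing down it reaches from about 300 to 875 mm from the base axis. Payload 4.2 kg.
Tool frame: the origin (TCP) lies midway between the tips of the shut fingers; the grasp point (between the pads) lies 19 mm behind it (ctrl.pinch_z is the distance from the TCP to the grasp point, in mm); z points along the fingers, y is the line along which they close (so a half turn about z gives the same grasp; the last joint's range is limited). The gripper opens to 85 mm and grips with 20 to 120 N. Pads are 22 mm wide; open, the fingers measure 114 mm over their backs; the gripper's body (76 mm by 85 mm) begins 54 mm behind the grasp point. The pads swing forward as they close: fully open they stand 13 mm farther back than shut.
Start: joints at [-1.124, 0.32, 1.565, -0, 1.257, -0.02], TCP at [258.773, -513.496, 231.338] pointing down, gripper open.
Joint ranges: [-3.11, 3.11], [-0.84, 2.01], [0.21, 2.61], [-1.34, 4.49], [0.05, 2.63], [-2.56, 2.56]. Speed limits (rad/s): [2.57, 2.57, 3.14, 3.14, 3.14, 3.14].

INTERFACE

Orientations are given as a 3x3 rotation matrix whose columns are the frame's x, y, z axes.
In Python, from station import ctrl, optics, ticket gives the robot as it stands.
- The arm moves only by the shell command python3 -m pendant 'ROWS' [OPENING] [FORCE]. ROWS is JSON, a list of rows, each an object with "travel": the shift along the tool's x, y, z as a fraction of full scale, a list of three; "delta_rot": the turn, a rotation vector about the tool's x, y, z as a fraction of full scale, a list of three. In form: [{"travel": [x, y, z], "delta_rot": [wx, wy, wz]}, ...]. A call has exactly 5 rows; each row shifts and turns the commanded pose from where the row before left it, along the tool's axes as they then stand; what a row does not reach is not made up. Full scale, the value 1, is 25 mm for a shift and 30 degrees for a turn. A row lasts 1/12 s, in which the tool goes at most 41.7 mm and 7.16 degrees, less where a joint would pass 70% of its speed; a pose out of reach is approached as far as the arm can. A call with a number of a shift or a turn outside -1 to 1 is refused whole. A call with a gripper value outside its range is refused whole. OPENING is the opening, from -1 (shut) to 1 (fully open), set as the call begins (- or left out, the last holds). The fingers move at their own pace and stop on an object; FORCE is the grip in N (left out, the last holds). Time passes only in rows, so rows that do not move let the fingers close, or fill a call up. It gives the time, the measured TCP pose, the force, the opening and the grip force at its end, in the units of the state.
- ctrl.sense(): the state, without advancing time (a new reading comes with each control period).
- optics.read_camera(name): name is "scene" or "top" or "wrist"; returns the picture (420x560x3 uint8, red, green, blue); there is no depth.
- optics.camera_model(name): a dict with "intrinsics" (3x3 intrinsics, pixels), "R" (3x3) and "t" (3): a world point X has camera coordinates R X + t. Camera axes: x right, y down, z forward; pixel columns grow to the right and rows downward; lengths in mm; the calibration is good to about 2 mm. The wrist camera is an equidistant fisheye: a pixel r from the principal point sees the ray r / f radians off the axis. A picture is of the moment at which its call begins: read the wrist's pose just before it. camera_model takes no time and is no camera call; for the wrist camera it gives the pose at the moment of the call.
- ticket.sign_off(): hands the job in; it is judged then, once.
The state is a dict: "time_s": time; "joint_pos": joint angles; "joint_vel": joint speeds; "effort": joint torques, N m; "position": TCP position; "tcp_rot": TCP orientation; "wrist_force": force on the tool from outside, world axes, zero at the start; "moment": the same for the moment, N m; "gripper_width": opening from 0.0 (shut) to 1.0 (fully open); "gripper_force": force on a finger pad.
Only numpy, scipy, OpenCV 4.12 (cv2) and the standard library are available. Lean on these libraries where they do the work, as an engineer would, in place of code of your own. Each camera call takes 0.05 s, during which the arm holds its last target. There are 200 camera calls.

## Working session

There is one attempt and no reset: what is moved stays moved. The work goes in short steps, Python scripts to look and compute and a shell command to move; the robot and the scene stay as the last step left them, time stands still between calls to the robot, and variables do not carry over. Pictures are saved under pics/ and viewed, at most 10 in all, crops included, and the job is handed in when it is done.

```bash
mkdir -p pics; python3 - <<'E'
from station import ctrl, optics
import cv2,numpy as np
for n in ("scene","top"):
    im=optics.read_camera(n); cv2.imwrite(f"pics/{n}0.png",im[:,:,::-1])
    m=optics.camera_model(n); R=np.array(m["R"]);print(n,np.round(m["intrinsics"],1).tolist(),np.round(R,3).tolist(),(-R.T@np.array(m["t"])).round())
s=ctrl.sense();print(s["time_s"],s["position"],np.round(s["tcp_rot"],3).tolist(),s["wrist_force"])
E
```

```text
scene [[395.4, 0.0, 280.6], [0.0, 395.4, 209.3], [0.0, 0.0, 1.0]] [[-0.659, 0.752, 0.006], [0.643, 0.567, -0.514], [-0.39, -0.335, -0.858]] [880. 351. 807.]
top [[545.3, 0.0, 283.1], [0.0, 545.3, 204.5], [0.0, 0.0, 1.0]] [[-0.003, -1.0, -0.01], [-0.985, 0.004, -0.17], [0.17, 0.009, -0.985]] [ 359.   45. 1348.]
0.1 [ 258.59877929 -513.09128578  230.55048823] [[0.893, 0.45, -0.001], [0.45, -0.893, 0.001], [0.0, -0.002, -1.0]] [-0.02712437 -0.31959241 -0.95638389]
```

View pics/scene0.png

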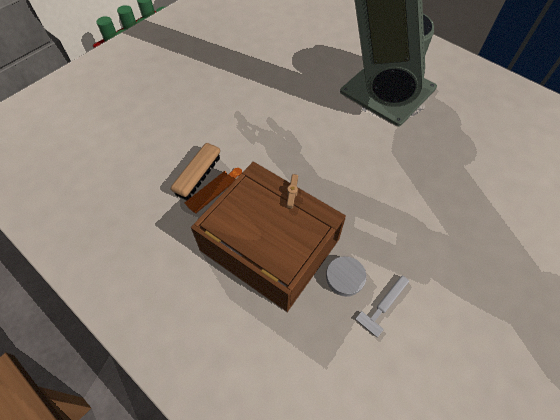

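View pics/top0.png

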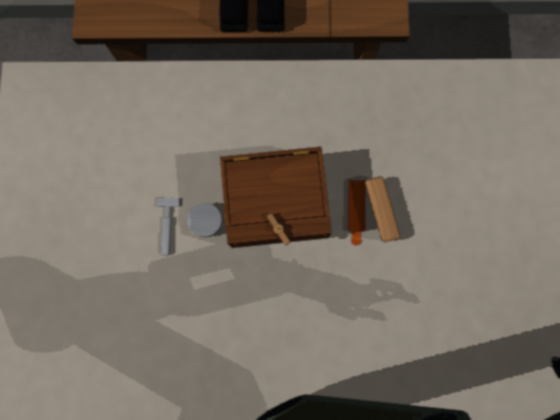

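The scene view shows the box with its turn-button at about (292,190). In the top view the bar runs from (270,216) to (288,243), with the tin at (204,219). I'll measure the bar and the box top next.

```bash
cat > h.py <<'E'
import cv2,numpy as np
from station import optics
def ray(n,p):
    m=optics.camera_model(n);R=np.array(m["R"]);c=-R.T@np.array(m["t"])
    d=R.T@np.linalg.solve(np.array(m["intrinsics"]),[p[0],p[1],1.]);return c,d/np.linalg.norm(d)
def plane(n,p,z):
    c,d=ray(n,p);return c+d*(z-c[2])/d[2]
def tri(p,q):
    c,d=ray("top",p);e,f=ray("scene",q)
    s=np.linalg.lstsq(np.c_[d,-f],e-c,rcond=None)[0];a=c+d*s[0];b=e+f*s[1];return (a+b)/2,np.linalg.norm(a-b)
def bar(n,box):
    im=cv2.imread(f"pics/{n}0.png");x0,y0,x1,y1=box
    hsv=cv2.cvtColor(im,cv2.COLOR_BGR2HSV)[y0:y1,x0:x1]
    m=((hsv[...,2]>125)&(hsv[...,1]>80)).astype(np.uint8)
    k,l,st,ce=cv2.connectedComponentsWithStats(m);i=1+np.argmax(st[1:,4])
    pts=np.argwhere(l==i)[:,::-1]+[x0,y0]
    return pts.mean(0),cv2.minAreaRect(pts.astype(np.float32)),st[i]
E
python3 - <<'E'
from h import *
a=bar("top",(255,205,305,250));b=bar("scene",(270,165,315,215));print(a,b)
print(tri(a[0],b[0]))
# corners top face: front-left(robot's left=+y), etc.
for t,s in (((221,156),None),((321,148),(194,226)),((329,233),(253,163)),((228,241),(345,215))):
    print(t,plane("top",t,110).round(), s and [x.round() if hasattr(x,'round') else x for x in tri(t,s)])
for e in cv2.boxPoints(a[1]): print(plane("top",e,126).round())
im={n:cv2.imread(f"pics/{n}0.png") for n in("top","scene")}
A=cv2.resize(im["top"][140:255,210:340],None,fx=3,fy=3,interpolation=2)
B=cv2.resize(im["scene"][155:265,185:315],None,fx=3,fy=3,interpolation=2)
h=max(A.shape[0],B.shape[0]);C=np.zeros((h,780,3),np.uint8);C[:A.shape[0],:390]=A;C[:B.shape[0],390:]=B
cv2.imwrite("pics/crop.png",C)
E
```

```text
(array([278.08064516, 229.54032258]), ((277.5, 229.0000457763672), (31.752164840698242, 7.155416965484619), 63.43495178222656), array([ 14,  10,  19,  29, 124], dtype=int32)) (array([292.56603774, 189.55660377]), ((292.5, 190.0), (32.0, 9.0), 90.0), array([ 18,   9,  10,  33, 212], dtype=int32))
(array([513.38080049,  68.03973753, 116.97754236]), np.float64(0.6292766744808068))
(221, 156) [688. 201. 110.] None
(321, 148) [707. -33. 110.] [array([707., -32., 103.]), np.float64(5.0)]
(329, 233) [506. -48. 110.] [array([508., -50., 101.]), np.float64(3.0)]
(228, 241) [489. 182. 110.] [array([488., 184., 110.]), np.float64(4.0)]
[543.  92. 126.]
[550.  78. 126.]
[485.  46. 126.]
[478.  60. 126.]
```

View pics/crop.png

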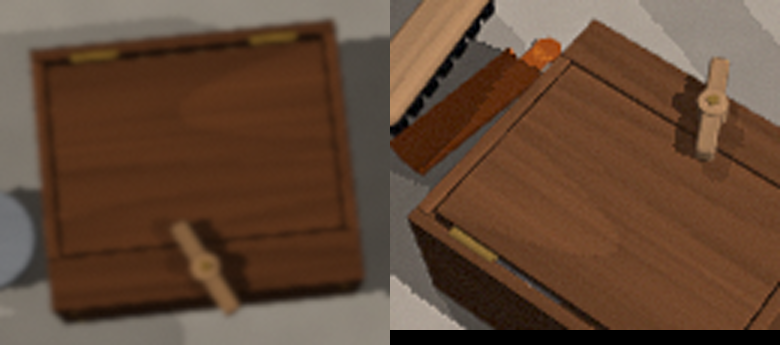

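The crop shows the bar with its far end over the lid, and its near end toward the robot and leaning to the right. The pivot measures about (514,68,117), which agrees with the 119 mm given, so the step is at z≈0. Box yaw is about 0.08 and the button is at about +0.38. I'll push the near end counter-clockwise. First I go above the start point with the gripper shut.

```bash
R='{"travel":[0.925,-0.873,0],"delta_rot":[0,0,0]}'
python3 -m pendant '[{"travel":[0.925,-0.873,0],"delta_rot":[0,0,0]},{"travel":[0.925,-0.873,0],"delta_rot":[0,0,0]},{"travel":[0.925,-0.873,0],"delta_rot":[0,0,0]},{"travel":[0.925,-0.873,0],"delta_rot":[0,0,0]},{"travel":[0.925,-0.873,0],"delta_rot":[0,0,0]}]' -1
python3 -m pendant '[{"travel":[0.925,-0.873,0],"delta_rot":[0,0,0]},{"travel":[0.925,-0.873,0],"delta_rot":[0,0,0]},{"travel":[0.925,-0.873,0],"delta_rot":[0,0,0]},{"travel":[0.925,-0.873,0],"delta_rot":[0,0,0]},{"travel":[0.925,-0.873,0],"delta_rot":[0,0,0]}]'
python3 -m pendant '[{"travel":[0.925,-0.873,0],"delta_rot":[0,0,0]},{"travel":[0.925,-0.873,0],"delta_rot":[0,0,0]},{"travel":[0.925,-0.873,0],"delta_rot":[0,0,0]},{"travel":[0.925,-0.873,0],"delta_rot":[0,0,0]},{"travel":[0.925,-0.873,0],"delta_rot":[0,0,0]}]'
python3 -m pendant '[{"travel":[0.925,-0.873,0],"delta_rot":[0,0,0]},{"travel":[0.925,-0.873,0],"delta_rot":[0,0,0]},{"travel":[0.925,-0.873,0],"delta_rot":[0,0,0]},{"travel":[0.925,-0.873,0],"delta_rot":[0,0,0]},{"travel":[0.925,-0.873,0],"delta_rot":[0,0,0]}]'
python3 -m pendant '[{"travel":[0,0,0],"delta_rot":[0,0,0]},{"travel":[0,0,0],"delta_rot":[0,0,0]},{"travel":[0,0,0],"delta_rot":[0,0,0]},{"travel":[0,0,0],"delta_rot":[0,0,0]},{"travel":[0,0,0],"delta_rot":[0,0,0]}]'
python3 - <<'E'
from station import ctrl, optics
import cv2,numpy as np
s=ctrl.sense();print(s["time_s"],s["position"],np.round(s["tcp_rot"],3).tolist(),s["gripper_width"])
m=optics.camera_model("wrist");print(m)
cv2.imwrite("pics/w1.png",optics.read_camera("wrist")[:,:,::-1])
E
```

```text
time_s: 0.52
position: [312.9, -362.4, 230.9]
tcp_rot: [[0.893, 0.45, -0.0], [0.45, -0.893, 0.001], [-0.0, -0.001, -1.0]]
wrist_force: [0.1, 0.0, -0.3]
gripper_width: 0.299
gripper_force: 0.0
time_s: 0.93
position: [367.0, -212.9, 231.1]
tcp_rot: [[0.893, 0.45, -0.0], [0.45, -0.893, 0.0], [-0.0, -0.0, -1.0]]
wrist_force: [0.9, 0.5, 0.9]
gripper_width: -0.005
gripper_force: 0.0
time_s: 1.35
position: [421.2, -63.5, 231.1]
tcp_rot: [[0.893, 0.45, -0.0], [0.45, -0.893, -0.0], [-0.0, -0.0, -1.0]]
wrist_force: [0.1, -0.3, 0.3]
gripper_width: -0.0
gripper_force: 0.0
time_s: 1.77
position: [475.3, 86.0, 231.0]
tcp_rot: [[0.893, 0.45, -0.001], [0.45, -0.893, -0.0], [-0.001, 0.0, -1.0]]
wrist_force: [0.6, -1.4, 0.6]
gripper_width: -0.001
gripper_force: 0.0
time_s: 2.18
position: [475.0, 83.4, 231.3]
tcp_rot: [[0.894, 0.449, -0.0], [0.449, -0.894, -0.0], [-0.0, 0.0, -1.0]]
wrist_force: [0.3, 0.6, 0.2]
gripper_width: -0.003
gripper_force: 0.0
2.1833 [474.96130335  83.37856851 231.31026834] [[0.894, 0.449, -0.0], [0.449, -0.894, -0.0], [-0.0, 0.0, -1.0]] -0.0030027510132479896
{'intrinsics': array([[325.1922621 ,   0.        , 282.5104937 ],
       [  0.        , 325.1922621 , 211.82252485],
       [  0.        ,   0.        ,   1.        ]]), 'R': array([[ 4.48635534e-01, -8.93714727e-01,  3.79366312e-04],
       [-8.55836530e-01, -4.29498724e-01,  2.88226786e-01],
       [-2.57429586e-01, -1.29633453e-01, -9.57562100e-01]]), 't': array([-137.66096635,  404.92034369,  510.6753144 ])}
```

View pics/w1.png

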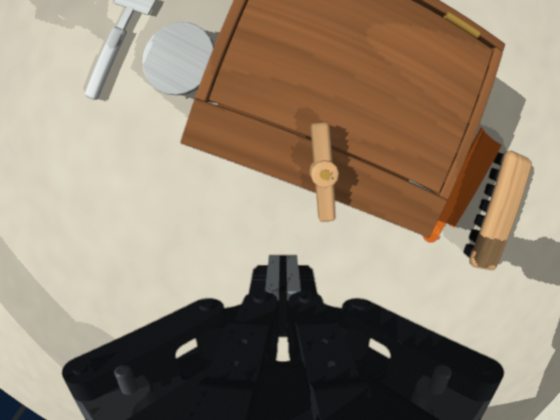

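The wrist view shows the boss at (324,174), the bar from (320,126) to (326,219), and the front deck corners at (182,143) and (437,236). I'll cast rays to these.

```bash
python3 - <<'E'
from station import optics
import numpy as np
m=optics.camera_model("wrist");K=m["intrinsics"];R=m["R"];c=-R.T@m["t"]
def P(u,v,z):
    a=np.array([u-K[0,2],v-K[1,2]])/K[0,0];r=np.hypot(*a)
    d=R.T@np.r_[a/r*np.sin(r),np.cos(r)];return c+d*(z-c[2])/d[2]
boss=P(324,174,128);n=P(326,219,126);f=P(320,126,126);L=P(182,143,110);Rr=P(437,236,110)
print(boss,n,f,L,Rr,np.arctan2(*(f-n)[1::-1]),np.hypot(*(f-n)[:2]),np.hypot(*(L-Rr)[:2]),np.arctan2(-(L-Rr)[0],(L-Rr)[1]))
pv=(n+f)[:2]/2;print(pv)
prev=np.array([475,84.5])
for th,d in((.457,30),(.457,22),(.7,22),(.95,22),(1.2,22),(1.4,22),(1.55,22),(1.65,21),(1.65,24)):
    C,S=np.cos(th),np.sin(th);p=pv-28*np.array([C,S])+d*np.array([-S,C]);D=p-prev;prev=p
    print(th,p.round(1),"tool units",round((.893*D[0]+.45*D[1])/25,2),round((.45*D[0]-.893*D[1])/25,2))
E
```

```text
[515.45599941  69.22399749 128.        ] [483.9024108   49.92855457 126.        ] [546.56925838  88.82200275 126.        ] [485.21712194 182.82017787 110.        ] [513.12909685 -58.41097538 110.        ] 0.5554566896699149 73.75523097209565 242.84058071878627 0.11519409570962612
[515.23583459  69.37527866]
0.457 [476.9  83.9] tool units 0.06 0.05
0.457 [480.4  76.8] tool units -0.0 0.32
0.7 [479.6  68.2] tool units -0.18 0.29
0.95 [481.1  59.4] tool units -0.11 0.34
1.2 [484.6  51.3] tool units -0.02 0.35
1.4 [488.8  45.5] tool units 0.05 0.28
1.55 [492.7  41.8] tool units 0.07 0.2
1.65 [496.5  39.8] tool units 0.1 0.14
1.65 [493.5  39.6] tool units -0.11 -0.05
```

```bash
python3 -m pendant '[{"travel":[0,0,1],"delta_rot":[0,0,0]},{"travel":[0,0,1],"delta_rot":[0,0,0]},{"travel":[0,0,1],"delta_rot":[0,0,0]},{"travel":[0,0,1],"delta_rot":[0,0,0]},{"travel":[0,0,0.5],"delta_rot":[0,0,0]}]'
python3 -m pendant '[{"travel":[0,0,0.1],"delta_rot":[0,0,0]},{"travel":[0,0.1,0],"delta_rot":[0,0,0]},{"travel":[0,0.1,0],"delta_rot":[0,0,0]},{"travel":[0,0.1,0],"delta_rot":[0,0,0]},{"travel":[0,0,0],"delta_rot":[0,0,0]}]'
```

```text
time_s: 2.65
position: [473.5, 83.4, 116.4]
tcp_rot: [[0.894, 0.449, -0.004], [0.449, -0.894, -0.001], [-0.004, -0.001, -1.0]]
wrist_force: [-0.5, -0.4, -0.4]
gripper_width: -0.001
gripper_force: 0.0
time_s: 3.07
position: [479.9, 77.3, 117.5]
tcp_rot: [[0.893, 0.449, 0.003], [0.449, -0.893, 0.0], [0.003, 0.001, -1.0]]
wrist_force: [0.1, -0.6, -0.5]
gripper_width: 0.004
gripper_force: 0.0
```

```bash
python3 -m pendant '[{"travel":[-0.09,0.15,0],"delta_rot":[0,0,0]},{"travel":[-0.09,0.15,0],"delta_rot":[0,0,0]},{"travel":[-0.06,0.17,0],"delta_rot":[0,0,0]},{"travel":[-0.05,0.17,0],"delta_rot":[0,0,0]},{"travel":[-0.01,0.17,0],"delta_rot":[0,0,0]}]'
python3 -m pendant '[{"travel":[-0.01,0.17,0],"delta_rot":[0,0,0]},{"travel":[0.03,0.14,0],"delta_rot":[0,0,0]},{"travel":[0.03,0.14,0],"delta_rot":[0,0,0]},{"travel":[0.07,0.2,0],"delta_rot":[0,0,0]},{"travel":[0,0,0],"delta_rot":[0,0,0]}]'
python3 - <<'E'
from station import optics
import cv2
cv2.imwrite("pics/w2.png",optics.read_camera("wrist")[:,:,::-1])
E
```

```text
time_s: 3.48
position: [481.1, 56.0, 116.4]
tcp_rot: [[0.893, 0.45, -0.0], [0.45, -0.893, 0.0], [0.0, -0.0, -1.0]]
wrist_force: [-1.1, 1.1, -0.0]
gripper_width: -0.004
gripper_force: 0.7
time_s: 3.9
position: [491.9, 42.4, 116.2]
tcp_rot: [[0.893, 0.45, 0.0], [0.45, -0.893, -0.001], [0.0, 0.001, -1.0]]
wrist_force: [-0.5, -0.0, 0.3]
gripper_width: -0.006
gripper_force: 0.1
```

View pics/w2.png

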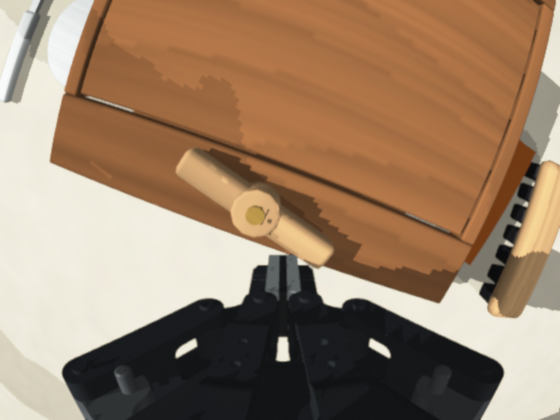

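The bar is now at about 1.25 rad: it slopes from (185,160) to (325,255), while the deck edge slopes about 19°. The fingertip at (283,262) still bears on its near half. I'll push on toward +x.

```bash
python3 -m pendant '[{"travel":[0.06,0.03,0],"delta_rot":[0,0,0]},{"travel":[0.06,0.03,0],"delta_rot":[0,0,0]},{"travel":[0.06,0.03,0],"delta_rot":[0,0,0]},{"travel":[0.06,0.02,0],"delta_rot":[0,0,0]},{"travel":[0.06,0.02,0],"delta_rot":[0,0,0]}]'
python3 -m pendant '[{"travel":[0.04,0.02,0],"delta_rot":[0,0,0]},{"travel":[0.04,0.02,0],"delta_rot":[0,0,0]},{"travel":[0,0,0],"delta_rot":[0,0,0]},{"travel":[0,0,0],"delta_rot":[0,0,0]},{"travel":[0,0,0],"delta_rot":[0,0,0]}]'
python3 - <<'E'
from station import optics
import cv2
cv2.imwrite("pics/w3.png",optics.read_camera("wrist")[:,:,::-1])
E
```

```text
time_s: 4.37
position: [499.1, 43.4, 116.2]
tcp_rot: [[0.893, 0.45, -0.001], [0.45, -0.893, -0.001], [-0.001, 0.0, -1.0]]
wrist_force: [-2.0, -1.4, -0.2]
gripper_width: 0.001
gripper_force: 1.0
time_s: 4.78
position: [499.5, 43.4, 116.0]
tcp_rot: [[0.893, 0.45, -0.005], [0.45, -0.893, -0.001], [-0.005, -0.002, -1.0]]
wrist_force: [-7.2, -1.6, 3.1]
gripper_width: -0.002
gripper_force: 3.2
```

View pics/w3.png

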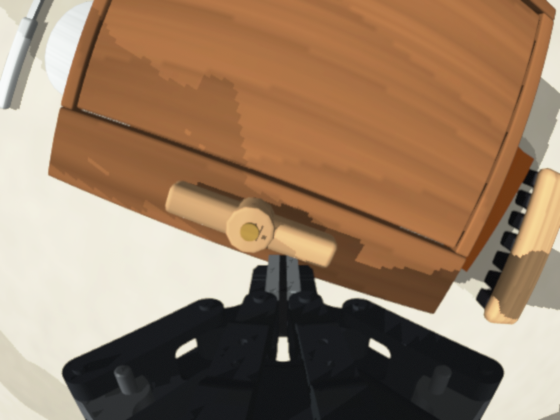

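The bar now lies parallel to the front edge, from (170,195) to (335,252), and the force has risen to 7 N, so it is at the stop. I'll back off, rise, and move above the press point.

```bash
python3 -m pendant '[{"travel":[-0.5,-0.2,0],"delta_rot":[0,0,0]},{"travel":[0,0,-0.4],"delta_rot":[0,0,0]},{"travel":[0,0,-0.6],"delta_rot":[0,0,0]},{"travel":[0,0,-0.6],"delta_rot":[0,0,0]},{"travel":[0,0,0],"delta_rot":[0,0,0]}]'
python3 -m pendant '[{"travel":[0.8,0.06,0],"delta_rot":[0,0,0]},{"travel":[0.8,0.06,0],"delta_rot":[0,0,0]},{"travel":[0.8,0.06,0],"delta_rot":[0,0,0]},{"travel":[0.8,0.06,0],"delta_rot":[0,0,0]},{"travel":[0,0,0],"delta_rot":[0,0,0]}]'
python3 -m pendant '[{"travel":[0,0,0.4],"delta_rot":[0,0,0]},{"travel":[0,0,0.4],"delta_rot":[0,0,0]},{"travel":[0,0,0.4],"delta_rot":[0,0,0]},{"travel":[0,0,0.3],"delta_rot":[0,0,0]},{"travel":[0,0,0],"delta_rot":[0,0,0]}]'
```

```text
time_s: 5.25
position: [491.5, 42.9, 160.0]
tcp_rot: [[0.893, 0.45, 0.009], [0.45, -0.893, 0.001], [0.009, 0.003, -1.0]]
wrist_force: [0.1, 0.4, -0.1]
gripper_width: 0.0
gripper_force: 0.0
time_s: 5.67
position: [566.4, 74.6, 156.2]
tcp_rot: [[0.893, 0.451, 0.005], [0.451, -0.893, 0.001], [0.005, 0.001, -1.0]]
wrist_force: [1.1, -0.2, 0.2]
gripper_width: 0.0
gripper_force: 0.0
time_s: 6.08
position: [560.2, 72.7, 116.4]
tcp_rot: [[0.893, 0.45, -0.005], [0.45, -0.893, -0.001], [-0.005, -0.002, -1.0]]
wrist_force: [-1.1, 0.2, -0.6]
gripper_width: 0.004
gripper_force: 0.0
```

```bash
python3 -m pendant '[{"travel":[0,0,0.1],"delta_rot":[0,0,0]},{"travel":[0,0,0.1],"delta_rot":[0,0,0]},{"travel":[0,0,0.06],"delta_rot":[0,0,0]},{"travel":[0,0,0.06],"delta_rot":[0,0,0]},{"travel":[0,0,0],"delta_rot":[0,0,0]}]'
python3 -m pendant '[{"travel":[0,0,0.04],"delta_rot":[0,0,0]},{"travel":[0,0,0.04],"delta_rot":[0,0,0]},{"travel":[0,0,0.02],"delta_rot":[0,0,0]},{"travel":[0,0,0],"delta_rot":[0,0,0]},{"travel":[0,0,0],"delta_rot":[0,0,0]}]'
```

```text
time_s: 6.5
position: [562.2, 73.1, 110.8]
tcp_rot: [[0.893, 0.45, 0.0], [0.45, -0.893, -0.0], [0.0, 0.0, -1.0]]
wrist_force: [-0.1, -0.8, -0.4]
gripper_width: 0.0
gripper_force: 0.0
time_s: 6.92
position: [562.4, 73.1, 108.7]
tcp_rot: [[0.893, 0.45, 0.001], [0.45, -0.893, -0.0], [0.001, 0.0, -1.0]]
wrist_force: [-1.4, -1.1, 3.8]
gripper_width: -0.002
gripper_force: 1.7
```

```bash
python3 -m pendant '[{"travel":[0,0,0.05],"delta_rot":[0,0,0]},{"travel":[0,0,0.05],"delta_rot":[0,0,0]},{"travel":[0,0,0.04],"delta_rot":[0,0,0]},{"travel":[0,0,0],"delta_rot":[0,0,0]},{"travel":[0,0,0],"delta_rot":[0,0,0]}]'
```

```text
time_s: 7.33
position: [562.4, 73.1, 105.4]
tcp_rot: [[0.893, 0.45, 0.001], [0.45, -0.893, -0.0], [0.001, 0.0, -1.0]]
wrist_force: [-1.4, -0.8, 6.4]
gripper_width: -0.002
gripper_force: 3.0
```

```bash
python3 -m pendant '[{"travel":[0,0,0.03],"delta_rot":[0,0,0]},{"travel":[0,0,0.03],"delta_rot":[0,0,0]},{"travel":[0,0,0],"delta_rot":[0,0,0]},{"travel":[0,0,0],"delta_rot":[0,0,0]},{"travel":[0,0,0],"delta_rot":[0,0,0]}]'
python3 -m pendant '[{"travel":[0,0,-0.2],"delta_rot":[0,0,0]},{"travel":[0,0,-0.3],"delta_rot":[0,0,0]},{"travel":[0,0,-0.4],"delta_rot":[0,0,0]},{"travel":[0,0,-0.5],"delta_rot":[0,0,0]},{"travel":[0,0,-0.5],"delta_rot":[0,0,0]}]'
python3 -m pendant '[{"travel":[0,0,-0.8],"delta_rot":[0,0,0]},{"travel":[0,0,-0.8],"delta_rot":[0,0,0]},{"travel":[0,0,-0.8],"delta_rot":[0,0,0]},{"travel":[0,0,-0.8],"delta_rot":[0,0,0]},{"travel":[0,0,-0.8],"delta_rot":[0,0,0]}]'
python3 -m pendant '[{"travel":[-0.8,0.4,0],"delta_rot":[0,0,0]},{"travel":[-0.8,0.4,0],"delta_rot":[0,0,0]},{"travel":[-0.8,0.4,0],"delta_rot":[0,0,0]},{"travel":[-0.8,0.4,0],"delta_rot":[0,0,0]},{"travel":[-0.5,0,0],"delta_rot":[0,0,0]}]'
python3 -m pendant '[{"travel":[0,0,0],"delta_rot":[0,0,0]},{"travel":[0,0,0],"delta_rot":[0,0,0]},{"travel":[0,0,0],"delta_rot":[0,0,0]},{"travel":[0,0,0],"delta_rot":[0,0,0]},{"travel":[0,0,0],"delta_rot":[0,0,0]}]'
python3 - <<'E'
from station import optics
import cv2,numpy as np
a=optics.read_camera("wrist");b=optics.read_camera("scene")[130:340,150:430]
b=cv2.resize(b,(400,300));a=cv2.resize(a,(400,300))
cv2.imwrite("pics/f.png",np.hstack([a,b])[:,:,::-1])
E
```

```text
time_s: 7.75
position: [562.4, 73.1, 105.0]
tcp_rot: [[0.893, 0.45, 0.001], [0.45, -0.893, 0.0], [0.001, 0.001, -1.0]]
wrist_force: [-3.1, -1.1, 12.4]
gripper_width: 0.0
gripper_force: 6.0
time_s: 8.17
position: [562.1, 73.1, 151.4]
tcp_rot: [[0.893, 0.45, -0.001], [0.45, -0.893, -0.0], [-0.001, -0.0, -1.0]]
wrist_force: [0.7, 0.4, 0.3]
gripper_width: 0.001
gripper_force: 0.0
time_s: 8.58
position: [561.7, 73.0, 251.9]
tcp_rot: [[0.893, 0.45, -0.001], [0.45, -0.893, -0.0], [-0.001, -0.0, -1.0]]
wrist_force: [0.3, 0.0, 0.3]
gripper_width: 0.001
gripper_force: 0.0
time_s: 9.0
position: [496.3, -5.9, 250.9]
tcp_rot: [[0.894, 0.449, -0.001], [0.449, -0.894, -0.001], [-0.001, 0.0, -1.0]]
wrist_force: [-0.2, -0.0, -0.0]
gripper_width: 0.002
gripper_force: 0.0
time_s: 9.42
position: [498.3, -3.6, 250.6]
tcp_rot: [[0.893, 0.451, -0.0], [0.451, -0.893, 0.0], [0.0, -0.0, -1.0]]
wrist_force: [-0.3, 0.7, -0.6]
gripper_width: -0.002
gripper_force: 0.0
```

View pics/f.png

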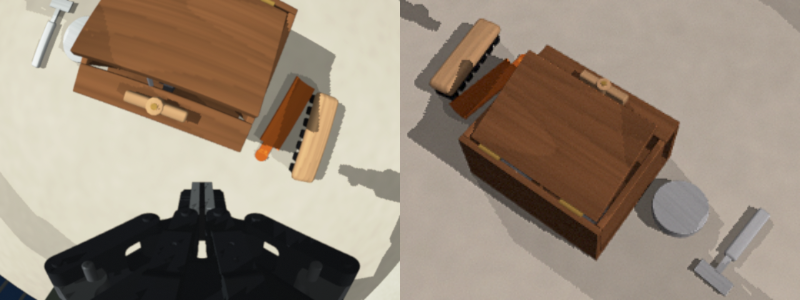

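The lid stands ajar (dark gap at about (160,85) in the left picture) and the bar lies along the front edge at (155,106). The tin, brush, shoe horn and scraper look undisturbed, and the gripper is clear of everything.

```bash
python3 -c "
from station import ticket
print(ticket.sign_off())"
```

```text
the job is handed in; nothing more can be done
None
```

The job is handed in: the turn-button lies along the front edge, the lid sprang ajar by itself after the press, and in the last pictures the tin, brush, shoe horn and scraper look unmoved.

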